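# Shut down the tube burn-in and put the tubes to cool

## Robot

A 6-joint arm with a two-finger parallel gripper is mounted at the origin on the work surface. World frame = base frame: x ahead of the robot, y to its left, z up, the work surface at z = 0. Lengths are in mm, angles in rad, forces in N, time in s.
With the tool pointing down it reaches from about 325 to 775 mm from the base axis. Payload 9.3 kg.
Tool frame: the origin (TCP) lies on the front face of the gripper's body, between the roots of the fingers; the fingertips stand 73 mm ahead of it and the grasp point (between the pads) lies 54 mm ahead of it; z points along the fingers, y is the line along which they close (so a half turn about z gives the same grasp; the last joint's range is limited). The gripper opens to 85 mm and grips with 20 to 120 N. Pads are 22 mm wide; open, the fingers measure 114 mm over their backs; the gripper's body (76 mm by 85 mm) begins 54 mm behind the grasp point. The pads swing forward as they close: fully open they stand 13 mm farther back than shut.
Start: joints at [-1.339, 0.259, 0.021, 1.334, 0, 1.418], TCP at [206.449, -509.78, 303.879] pointing down, gripper open.
Joint ranges: [-3.04, 3.04], [-0.91, 1.82], [-1.04, 1.36], [-1.92, 1.95], [-1.52, 1.45], [-3.14, 3.14]. Speed limits (rad/s): [2.22, 2.22, 2.79, 3.14, 3.14, 3.14].

## Interface

Orientations are given as [roll, pitch, yaw] about the fixed x, y, z axes, in that order (R = Rz(yaw) Ry(pitch) Rx(roll)).
In Python, from plant import sense, camera, camera_model, job_done gives the robot as it stands.
- The arm moves only by the shell command python3 -m jog 'ROWS'. ROWS is JSON, a list of rows, each a list of 3 entries, a list of its own where there are three numbers: the finger opening in mm, from 0 to 85.4, then the shift along the world's x, y, z in mm, then the turn, a rotation vector about the world's x, y, z in rad. In form: [[fingers, [dx, dy, dz], [rx, ry, rz]], ...]. A call has 1 to 5 rows; each row is the pose to reach, as a shift and turn from the pose commanded when the call began; what a row does not reach only later rows make up. A row lasts 1/10 s, in which the tool goes at most 50 mm and 8.59 degrees, less where a joint would pass 70% of its speed; a pose out of reach is approached as far as the arm can. A call with a gripper value outside its range is refused whole. The fingers move at their own pace and stop on an object; the grip force is fixed at half the most. Time passes only in rows, so rows that repeat a pose let the fingers close. It gives the time, the measured TCP pose, the force, the opening and the grip force at its end, in the units of the state.
- sense(): the state, without advancing time (a new reading comes with each control period).
- camera(name): name is "scene" or "top" or "wrist"; returns the picture (480x640x3 uint8, blue, green, red); there is no depth.
- camera_model(name): a dict with "K" (3x3 intrinsics, pixels), "D" ([k1, k2, p1, p2, k3] as OpenCV has them; the pictures are not rectified), "rvec" (rotation vector, rad) and "tvec" (3), from world to camera coordinates, as OpenCV has them; the wrist camera has in their place "mount" (4x4, takes a point from camera to tool coordinates, whose origin is the TCP and whose axes are the flange's). Camera axes: x right, y down, z forward; pixel columns grow to the right and rows downward; lengths in mm; the calibration is good to about 2 mm. A picture is of the moment at which its call begins: read the wrist's pose just before it. camera_model takes no time and is no camera call.
- job_done(): hands the job in; it is judged then, once.
The state is a dict: "t": time; "joint_pos": joint angles; "joint_velocities": joint speeds; "joint_efforts": joint torques, N m; "position": TCP position; "orientation": TCP orientation; "ft_force": force on the tool from outside, world axes, zero at the start; "ft_torque": the same for the moment, N m; "finger_gap": opening from 0.0 (shut) to 1.0 (fully open); "grip_force": force on a finger pad.
Only numpy, scipy, OpenCV 4.12 (cv2) and the standard library are available. Lean on these libraries where they do the work, as an engineer would, in place of code of your own. Each camera call takes 0.05 s, during which the arm holds its last target. There are 200 camera calls.

## Task

The burn-in is over: on the grey supply box flip the red high-voltage switch off (towards the robot), then the yellow heater switch off too, and only then stand all the transmitting tubes upright in the cooling tray whose lamp is green, whichever side that is. When they are all in, flip that tray's fan switch on (away from the robot); leave the fan of the tray with the red lamp off, and leave the orange chimney that stands among the tubes where it is.

Things in the scene. Friction and masses are not known exactly. Their poses are not given: they have to be found in the camera images.
- supply: Grey supply control box, fixed, 100 (x) by 170 (y) by 60 mm high, with a black top that carries the high-voltage and the heater switch. Origin: centre of its underside; z up, x away from the robot at yaw 0, y to the left.
- hv_switch (a joint): Bat toggle 52 mm tall, 12 mm thick at the top (8 mm at the foot), upright at 0; sprung over centre (2 N at its tip): past 0 it snaps to its stop at +-0.42 rad and stays. Red bat, high voltage; pivot at (0, +43, 62) mm in the frame of supply. ON = positive = leaning to the supply's +x (away from the robot); OFF = negative = leaning to -x (towards the robot).
- heater_switch (a joint): Bat toggle 52 mm tall, 12 mm thick at the top (8 mm at the foot), upright at 0; sprung over centre (2 N at its tip): past 0 it snaps to its stop at +-0.42 rad and stays. Yellow bat, heater; pivot at (0, -43, 62) mm in the frame of supply. ON = positive = leaning to +x (away from the robot); OFF = negative = leaning to -x (towards the robot).
- tray_left: Fan cooling tray on the left, fixed: slotted floor, low rim; 180 (x) by 140 (y) mm, 5 mm walls, floor 30 and rim 50 mm above the bench; holds six tubes, two rows of three along x. Before it (-x) a blue switch box, 60 by 140 by 40 mm high, centred at (-120, 0) mm. Origin: centre of the underside; x away from the robot at yaw 0, y left, z up.
- fan_left (a joint): Bat toggle 52 mm tall, 12 mm thick at the top (8 mm at the foot), upright at 0; sprung over centre (2 N at its tip): past 0 it snaps to its stop at +-0.42 rad and stays. White bat, fan of tray_left; pivot at (-120, +32, 42) mm in that tray's frame. OFF = negative = leaning to the tray's -x (towards the robot); ON = positive = leaning to +x (towards the tray).
- tray_left_lamp (a point): The lamp seat on the blue switch box of tray_left, at (-120, -42, 42) mm in the tray's frame.
- tray_right: Fan cooling tray on the right, fixed: slotted floor, low rim; 180 (x) by 140 (y) mm, 5 mm walls, floor 30 and rim 50 mm above the bench; holds six tubes, two rows of three along x. Before it (-x) a blue switch box, 60 by 140 by 40 mm high, centred at (-120, 0) mm. Origin: centre of the underside; x away from the robot at yaw 0, y left, z up.
- fan_right (a joint): Bat toggle 52 mm tall, 12 mm thick at the top (8 mm at the foot), upright at 0; sprung over centre (2 N at its tip): past 0 it snaps to its stop at +-0.42 rad and stays. White bat, fan of tray_right; pivot at (-120, +32, 42) mm in that tray's frame. OFF = negative = leaning to the tray's -x (towards the robot); ON = positive = leaning to +x (towards the tray).
- tray_right_lamp (a point): The lamp seat on the blue switch box of tray_right, at (-120, -42, 42) mm in the tray's frame.
- lamp_green: Green domed status lamp, 26 mm wide, 28 mm high, fixed on the switch box of one of the two trays: that tray is ready for use. Origin: centre of its underside.
- lamp_red: Red domed status lamp of the same size, fixed on the switch box of the other tray: that tray is out of order. Origin: centre of its underside.
- tube_1: Transmitting tube (three to five are there), about 0.3 kg, 90 mm tall, round: heavy finned copper anode 48 mm wide from 0 to 26 mm, white ceramic neck 30 mm wide from 26 to 78 mm, brass cap 20 mm wide above. Stands on its anode. Origin: centre of its underside, z along its axis to the cap.
- tube_2: Transmitting tube (three to five are there), about 0.3 kg, 90 mm tall, round: heavy finned copper anode 48 mm wide from 0 to 26 mm, white ceramic neck 30 mm wide from 26 to 78 mm, brass cap 20 mm wide above. Stands on its anode. Origin: centre of its underside, z along its axis to the cap.
- tube_3: Transmitting tube (three to five are there), about 0.3 kg, 90 mm tall, round: heavy finned copper anode 48 mm wide from 0 to 26 mm, white ceramic neck 30 mm wide from 26 to 78 mm, brass cap 20 mm wide above. Stands on its anode. Origin: centre of its underside, z along its axis to the cap.
- tube_4: Transmitting tube (three to five are there), about 0.3 kg, 90 mm tall, round: heavy finned copper anode 48 mm wide from 0 to 26 mm, white ceramic neck 30 mm wide from 26 to 78 mm, brass cap 20 mm wide above. Stands on its anode. Origin: centre of its underside, z along its axis to the cap.
- tube_5: Transmitting tube (three to five are there), about 0.3 kg, 90 mm tall, round: heavy finned copper anode 48 mm wide from 0 to 26 mm, white ceramic neck 30 mm wide from 26 to 78 mm, brass cap 20 mm wide above. Stands on its anode. Origin: centre of its underside, z along its axis to the cap.
- chimney: Bystander: orange tube chimney, 56 mm wide, 100 mm tall, 0.3 kg, open pipe standing among the tubes. Origin: centre of its underside.

How it is judged:
By the outcome, as a careful person would: the job done as asked, in the order asked, and still so for the second after the job is handed in, with the robot touching nothing.
Of tube_1, tube_2, tube_3, tube_4, tube_5 only 3 to 5 are there at a start; the rules pass over those that are not, and their reading is None.
At some moment in a run one of tube_1, tube_2, tube_3, tube_4, tube_5 may be knocked a few centimetres aside while the robot is not near it.
It also fails if it takes over 210 s, if anything falls off the work surface, if the arm or the gripper's body presses on something with over 40 N, if the wrist force passes 120 N, or if a joint passes its speed limit or range.

## Working session

There is one attempt and no reset: what is moved stays moved. The work goes in short steps, Python scripts to look and compute and a shell command to move; the robot and the scene stay as the last step left them, time stands still between calls to the robot, and variables do not carry over. Pictures are saved under pics/ and viewed, at most 14 in all, crops included, and the job is handed in when it is done.

```bash
mkdir -p pics; ls
python3 - <<'E'
from plant import *
import cv2
for n in("scene","top"):
    cv2.imwrite(f"pics/{n}0.png",camera(n)); print(n,camera_model(n))
print(camera_model("wrist")); s=sense(); print(s)
E
```

```text
pics
scene {'K': array([[526.08109517,   0.        , 315.19176976],
       [  0.        , 526.08109517, 245.46227138],
       [  0.        ,   0.        ,   1.        ]]), 'D': array([0.02065512, 0.        , 0.        , 0.        , 0.        ]), 'rvec': array([ 0.69148949,  2.70062611, -1.04037598]), 'tvec': array([ 495.91830564, -139.90267337, 1172.51058832])}
top {'K': array([[470.31766245,   0.        , 323.76922508],
       [  0.        , 470.31766245, 243.85021121],
       [  0.        ,   0.        ,   1.        ]]), 'D': array([0.00257832, 0.        , 0.        , 0.        , 0.        ]), 'rvec': array([ 2.17082274, -2.16474571,  0.09732263]), 'tvec': array([ -17.90819297,  541.70059062, 1091.79525761])}
{'K': array([[332.28043773,   0.        , 325.43502861],
       [  0.        , 332.28043773, 245.07856533],
       [  0.        ,   0.        ,   1.        ]]), 'D': array([-0.05499806,  0.        ,  0.        ,  0.        ,  0.        ]), 'mount': array([[-1.06474762e-03, -9.58730456e-01, -2.84314576e-01,
         7.33809669e+01],
       [ 9.99999431e-01, -1.00091511e-03, -3.
[... 216 characters left out ...]
: 0.1, 'joint_pos': array([-1.33861507e+00,  2.59156418e-01,  2.08439568e-02,  1.33368336e+00,
       -4.79727430e-06,  1.41817018e+00]), 'joint_velocities': array([ 0.00054398, -0.00182348,  0.00246642, -0.00012832,  0.00117687,
       -0.00049145]), 'joint_efforts': array([ 5.18876128e-03, -5.56694770e+01,  3.45070374e+01,  1.16569930e-02,
       -1.47763581e-04, -1.23569268e-05]), 'position': array([ 206.40482575, -509.63488077,  303.31789197]), 'orientation': array([-3.14040637e+00, -1.77623147e-04,  3.84807298e-01]), 'ft_force': array([ 0.55439321,  0.20196031, -0.42159266]), 'ft_torque': array([ 0.04300701, -0.02174364, -0.04468916]), 'grip_force': 0.0, 'finger_gap': 1.000151930906849}
```

View pics/top0.png

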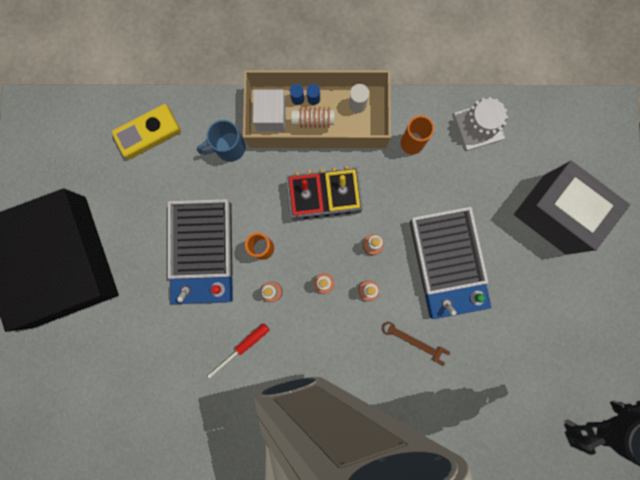

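View pics/scene0.png

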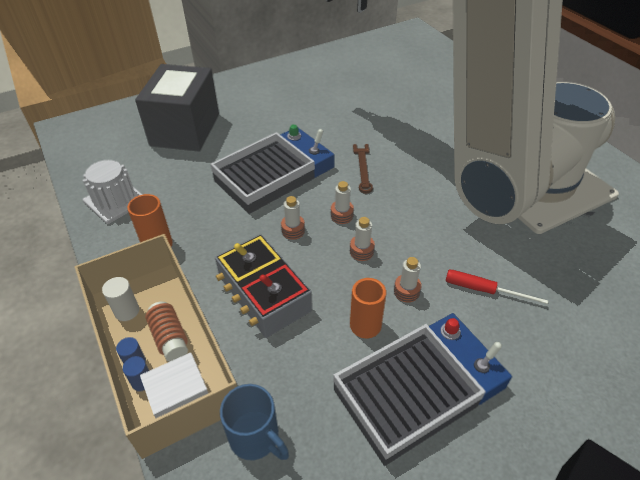

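```bash
cat > h.py <<'E'
from plant import *
import cv2, numpy as np
from scipy.spatial.transform import Rotation as R
def ray(name,uv,s=None):
    m=camera_model(name)
    p=cv2.undistortPoints(np.array(uv,float).reshape(-1,1,2),m["K"],m["D"]).reshape(-1,2)
    d=np.c_[p,np.ones(len(p))]
    if name=="wrist":
        T=np.eye(4);T[:3,:3]=R.from_euler("xyz",s["orientation"]).as_matrix();T[:3,3]=s["position"]
        T=T@m["mount"]; return T[:3,3],d@T[:3,:3].T
    Rm=cv2.Rodrigues(m["rvec"])[0]
    return -Rm.T@m["tvec"], d@Rm
def plane(name,uv,z,s=None):
    o,d=ray(name,uv,s); return o+d*((z-o[2])/d[:,2])[:,None]
def blobs(im,lo,hi,amin=15):
    hsv=cv2.cvtColor(im,cv2.COLOR_BGR2HSV); m=cv2.inRange(hsv,np.array(lo),np.array(hi))
    n,l,st,c=cv2.connectedComponentsWithStats(m)
    return [(c[i].round(1),st[i]) for i in range(1,n) if st[i][4]>=amin]
def proj(name,P):
    m=camera_model(name)
    return cv2.projectPoints(np.array(P,float).reshape(-1,3),m["rvec"],m["tvec"],m["K"],m["D"])[0].reshape(-1,2)
E
python3 - <<'E'
from h import *
im=cv2.imread("pics/top0.png")
np.set_printoptions(precision=1,suppress=True)
for nm,lo,hi,z in(("cap",(12,90,100),(32,255,255),90),("green",(45,120,50),(85,255,255),60),("red",(0,170,100),(4,255,255),60),("blue",(105,120,60),(125,255,255),40),("yel",(24,170,120),(34,255,255),62)):
    for c,st in blobs(im,lo,hi):
        if 160<c[0]<500 and 160<c[1]<330: print(nm,c,st,plane("top",c,z)[0][:2])
cv2.imwrite("pics/c1.png",cv2.resize(im[160:325,160:500],None,fx=2.35,fy=2.35,interpolation=cv2.INTER_CUBIC))
E
```

```text
cap [342.1 188. ] [325 166  36  45 613] [662.8 -58. ]
cap [258.1 245.5] [245 233  28  25 347] [531.5 130.4]
cap [375.5 241.4] [372 238   8   8  51] [ 541.3 -132.8]
cap [323.5 282.5] [320 279   8   8  50] [449.2 -16.6]
cap [370.7 290.2] [367 287   8   8  51] [ 432.5 -121.3]
cap [267.6 291.5] [264 288   8   8  52] [428.9 107.5]
green [479.9 297.7] [475 295  10   7  54] [ 416.3 -372. ]
red [306.  192.8] [289 174  35  41 445] [657.9  25.1]
red [215.6 289.1] [212 286   8   7  50] [433.8 230.5]
blue [200.6 289.7] [ 170  277   62   27 1133] [432.4 270.2]
blue [456.3 301.4] [ 427  285   64   34 1081] [ 407.3 -323.7]
yel [341.8 189.8] [325 170  35  40 383] [664.7 -58.2]
yel [342.2 179.4] [340 175   5  10  43] [689.4 -59.2]
```

View pics/c1.png

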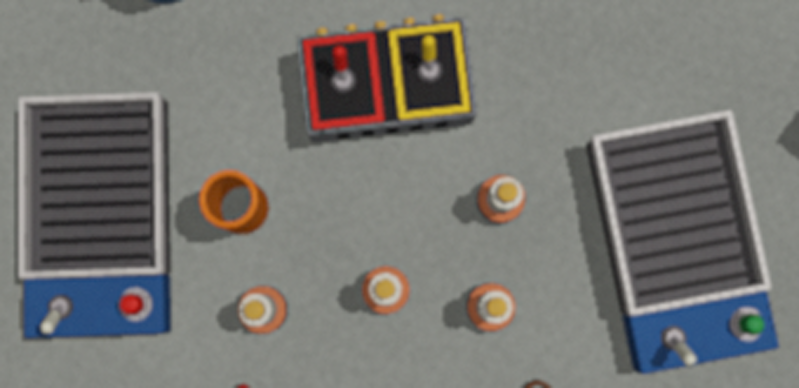

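Run:
```python
from h import *
np.set_printoptions(precision=1,suppress=True)
c=lambda P:np.array(P)/2.35+[160,160]
def rep(nm,P,z):
    q=plane("top",c(P),z)[:,:2]; print(nm,q.tolist() and q.ravel(),"ctr",q.mean(0),"yaw",np.arctan2(*( (q[0]+q[1]-q[2]-q[3])[::-1])))
rep("tray",[(593,137),(732,114),(768,292),(632,312)],50)
rep("supply",[(302,38),(460,22),(470,110),(308,130)],60)
rep("red",[(303,38),(376,31),(383,120),(311,129)],62)
rep("yel",[(389,29),(460,22),(470,110),(397,118)],62)
print("tips hv, heat, fanR", plane("top",c([(340,50),(429,42)]),108)[:,:2],plane("top",c([(686,354)]),90)[:,:2])
```

```text
tray [ 599.9 -223.3  623.3 -361.7  446.9 -392.   427.  -258.7] ctr [ 524.3 -308.9] yaw 0.1862355886430446
supply [ 697.4   66.3  713.8  -90.9  625.1 -100.5  604.8   59.4] ctr [660.3 -16.4] yaw 0.09059205146064082
red [696.9  65.2 704.1  -7.3 614.6 -14.6 605.5  56.3] ctr [655.2  24.9] yaw 0.08873653636013296
yel [ 706.1  -20.3  713.3  -90.8  624.7 -100.4  616.6  -28.4] ctr [665.2 -60. ] yaw 0.09906734274840549
tips hv, heat, fanR [[674.   26. ]
 [681.9 -58.5]] [[ 388.2 -300. ]]
```

```bash
python3 -m jog '[[0,[33,35,0],[0,0,-0.06]],[0,[66,70,0],[0,0,-0.12]],[0,[99,106,0],[0,0,-0.18]],[0,[132,141,0],[0,0,-0.24]],[0,[165,177,0],[0,0,-0.29]]]'
python3 -m jog '[[0,[33,35,0],[0,0,0]],[0,[66,70,0],[0,0,0]],[0,[99,106,0],[0,0,0]],[0,[132,141,0],[0,0,0]],[0,[165,177,0],[0,0,0]]]'
```

```text
t: 0.6
position: [372.3, -331.2, 303.7]
orientation: [-3.141, 0.0, 0.092]
ft_force: [1.2, -1.1, -0.4]
finger_gap: 0.147
grip_force: 0.0
t: 1.1
position: [537.5, -154.0, 303.7]
orientation: [-3.142, 0.0, 0.095]
ft_force: [0.6, -1.3, -0.8]
finger_gap: 0.001
grip_force: 0.0
```

```bash
python3 -m jog '[[0,[28,46,0],[0,0,0]],[0,[56,91,0],[0,0,0]],[0,[82,137,0],[0,0,0]],[0,[82,137,0],[0,0,0]],[0,[82,137,0],[0,0,0]]]'
python3 - <<'E'
from h import *
s=sense(); im=camera("wrist"); cv2.imwrite("pics/w1.png",im)
for nm,lo,hi,z in(("red",(0,170,80),(5,255,255),62),("yel",(22,150,100),(34,255,255),62)):
    for c,st in blobs(im,lo,hi,40): print(nm,c,st,plane("wrist",c,z,s)[0],plane("wrist",c,105,s)[0])
E
```

```text
t: 1.6
position: [618.9, -17.1, 302.9]
orientation: [-3.141, 0.001, 0.098]
ft_force: [-0.1, 0.5, -0.4]
finger_gap: -0.001
grip_force: 0.0
red [284.7 177.1] [ 244  130   80  100 2139] [661.16093484  25.36430422  62.        ] [665.4144038  20.5242311 105.       ]
red [278.7 167.2] [270 156  18  24 298] [669.60867858  31.4366312   62.        ] [672.69565262  25.75806927 105.        ]
red [ 96.7 358.9] [ 85 348  25  23 271] [440.38345782 226.67298258  62.        ] [475.12267696 194.0354812  105.        ]
yel [376.8 176.1] [ 339  128   79  100 2271] [670.32804487 -59.27271667  62.        ] [673.31568621 -52.42580473 105.        ]
yel [384.  164.9] [375 153  19  25 326] [681.04243905 -64.46828531  62.        ] [682.55059821 -56.90395052 105.        ]
```

View pics/w1.png

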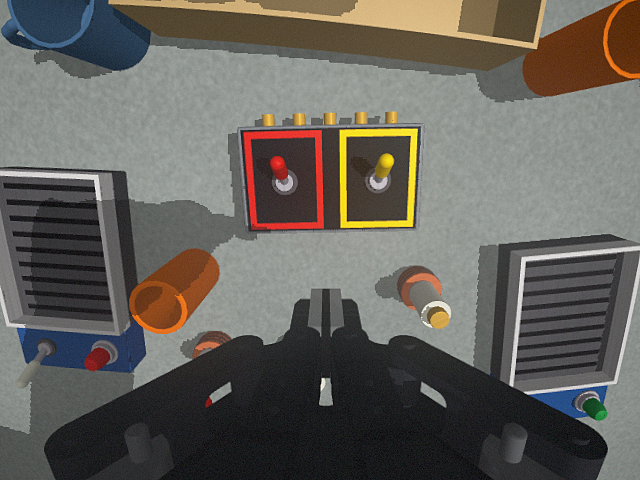

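```bash
python3 -m jog '[[0,[42,22,0],[0,0,0]],[0,[84,43,0],[0,0,0]],[0,[84,43,-45],[0,0,0]],[0,[84,43,-90],[0,0,0]],[0,[84,43,-138],[0,0,0]]]'
python3 -m jog '[[0,[-12,-1,0],[0,0,0]],[0,[-24,-2,0],[0,0,0]],[0,[-34,-3,0],[0,0,0]],[0,[-44,-4,0],[0,0,0]],[0,[-50,-5,0],[0,0,0]]]'
python3 -m jog '[[0,[0,0,0],[0,0,0]],[0,[0,0,45],[0,0,0]],[0,[50,-40,45],[0,0,0]],[0,[60,-82,45],[0,0,0]],[0,[60,-82,45],[0,0,0]]]'
python3 - <<'E'
from h import *
im=camera("top"); im2=camera("scene")
cv2.imwrite("pics/c2.png",np.hstack([cv2.resize(im[150:230,260:380],(480,320)),cv2.resize(im2[220:340,200:320],(320,320))]))
E
```

```text
t: 2.15
position: [702.3, 22.1, 164.8]
orientation: [3.141, -0.001, 0.093]
ft_force: [0.2, -0.3, -0.5]
finger_gap: -0.002
grip_force: 0.0
t: 2.65
position: [654.8, 17.8, 167.8]
orientation: [3.14, -0.009, 0.093]
ft_force: [23.5, -0.5, 2.5]
finger_gap: 0.002
grip_force: 10.6
t: 3.15
position: [713.8, -68.1, 210.9]
orientation: [3.14, -0.001, 0.091]
ft_force: [-1.3, 0.3, -0.7]
finger_gap: -0.001
grip_force: 0.0
```

View pics/c2.png

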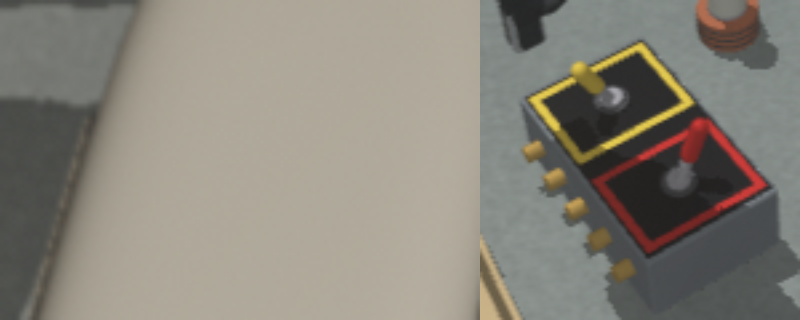

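```bash
python3 -m jog '[[0,[-2,8,0],[0,0,0]],[0,[-2,8,-45],[0,0,0]],[0,[-2,8,-45],[0,0,0]],[0,[-14,7,-45],[0,0,0]],[0,[-26,6,-45],[0,0,0]]]'
python3 -m jog '[[0,[-10,-1,0],[0,0,0]],[0,[-16,-2,0],[0,0,0]],[0,[-21,-2,0],[0,0,0]],[0,[-21,-2,0],[0,0,0]],[0,[-21,-2,45],[0,0,0]]]'
python3 - <<'E'
from h import *
s=sense();im=camera("wrist"); im2=camera("scene")
cv2.imwrite("pics/c3.png",np.hstack([cv2.resize(im,(426,320)),cv2.resize(im2[220:340,200:320],(320,320))]))
E
```

```text
t: 3.75
position: [686.4, -55.4, 167.5]
orientation: [3.141, -0.001, 0.096]
ft_force: [1.1, 0.0, 1.1]
finger_gap: -0.002
grip_force: 0.5
t: 4.25
position: [663.7, -58.2, 206.3]
orientation: [-3.139, 0.008, 0.095]
ft_force: [-0.1, -0.9, -0.6]
finger_gap: 0.003
grip_force: 0.0
```

View pics/c3.png

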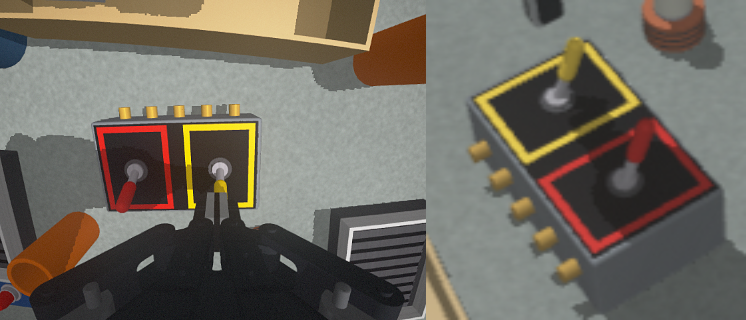

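```bash
cat > look.py <<'E'
from h import *
import sys
x,y=map(float,sys.argv[1:3]); s=sense(); im=camera("wrist")
if len(sys.argv)>3: cv2.imwrite(sys.argv[3],im)
for c,st in blobs(im,(12,90,80),(32,255,255),80):
    p=plane("wrist",c,90,s)[0]
    if np.hypot(p[0]-x,p[1]-y)<90: print("cap",c,st,p[:2].round(1),"go",(p[:2]-s["position"][:2]).round(1))
print(s["position"].round(1),s["orientation"].round(3),s["finger_gap"].round(3))
E
python3 -m jog '[[60,[-42,-25,24],[0,0,0.045]],[60,[-84,-50,24],[0,0,0.09]],[60,[-123,-75,24],[0,0,0.09]],[60,[-123,-75,24],[0,0,0.09]]]'
python3 look.py 541 -133 pics/w2.png
```

```text
t: 4.75
position: [538.4, -135.5, 235.7]
orientation: [3.141, 0.001, 0.182]
ft_force: [-0.8, 1.4, -0.2]
finger_gap: 0.682
grip_force: 0.0
cap [325.5 248.1] [312 234  28  29 667] [ 545.1 -134. ] go [6.7 1.5]Traceback (most recent call last):
  File "look.py", line 8, in <module>
    print(s["position"].round(1),s["orientation"].round(3),s["finger_gap"].round(3))
                                                           ^^^^^^^^^^^^^^^^^^^^^
AttributeError: 'float' object has no attribute 'round'
```

View pics/w2.png

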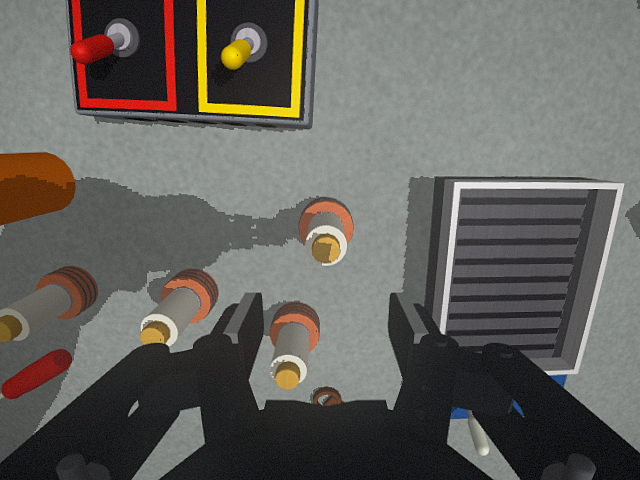

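```bash
sed -i 's/,s\["finger_gap"\].round(3)//' look.py
python3 -m jog '[[60,[6,1,-40],[0,0,0]],[60,[6,1,-80],[0,0,0]],[60,[6,1,-110],[0,0,0]],[60,[6,1,-125],[0,0,0]],[20,[6,1,-125],[0,0,0]]]'
python3 -m jog '[[20,[0,0,0],[0,0,0]],[20,[0,0,0],[0,0,0]],[20,[0,0,0],[0,0,0]],[20,[0,0,0],[0,0,0]],[20,[0,0,20],[0,0,0]]]'
python3 -m jog '[[20,[0,0,40],[0,0,0]],[20,[0,0,80],[0,0,0]],[20,[0,0,110],[0,0,0]],[20,[0,0,110],[0,0,0]],[20,[0,0,110],[0,0,0]]]'
```

```text
t: 5.3
position: [548.2, -131.9, 107.6]
orientation: [-3.139, 0.003, 0.185]
ft_force: [-0.7, -0.1, -0.6]
finger_gap: 0.546
grip_force: 0.0
t: 5.8
position: [547.4, -132.4, 128.5]
orientation: [-3.14, 0.003, 0.185]
ft_force: [0.0, -0.0, -2.9]
finger_gap: 0.336
grip_force: 59.5
t: 6.3
position: [548.4, -132.8, 240.2]
orientation: [3.141, -0.001, 0.185]
ft_force: [-0.5, 0.7, -3.2]
finger_gap: 0.336
grip_force: 60.0
```

```bash
python3 -m jog '[[20,[10,-45,0],[0,0,0]],[20,[20,-92,0],[0,0,0]],[20,[30,-139,0],[0,0,0]],[20,[39,-185,0],[0,0,0]],[20,[41,-197,0],[0,0,0]]]'
python3 - <<'E'
from h import *
s=dict(position=np.array([538.4,-135.5,235.7]),orientation=[3.141,.001,.182])
q=plane("wrist",[(453,180),(624,183),(579,376)],50,s);print(q.round(1), (q[0]+q[2])/2, np.linalg.norm(q[0]-q[1]),np.linalg.norm(q[2]-q[1]),q[1]-q[2])
s=sense();print(s["position"]);cv2.imwrite("pics/w3.png",camera("wrist"))
E
```

```text
t: 6.8
position: [589.2, -334.1, 236.7]
orientation: [-3.14, 0.003, 0.181]
ft_force: [0.2, 0.0, -3.7]
finger_gap: 0.336
grip_force: 60.7
[[ 604.5 -222.8   50. ]
 [ 629.7 -361.8   50. ]
 [ 450.4 -398.9   50. ]] [ 527.41682282 -310.81332245   50.        ] 141.33364137555776 183.09076411663642 [179.31121171  37.00969144   0.        ]
[ 589.1537243  -334.09953111  236.65155791]
```

View pics/w3.png

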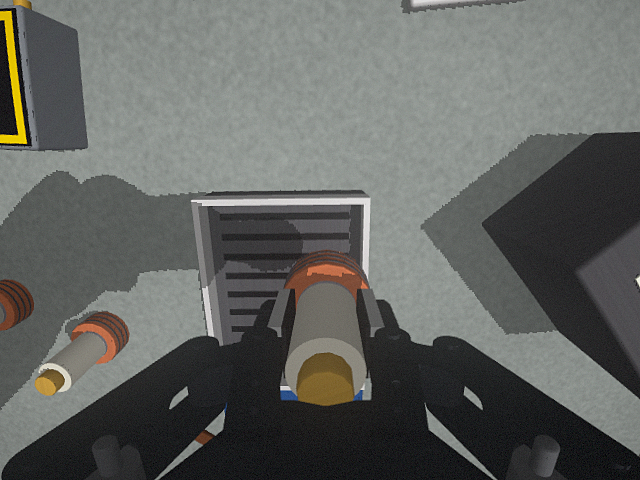

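```bash
python3 -m jog '[[20,[1,4,0],[0,0,0]],[20,[1,4,-45],[0,0,0]],[20,[1,4,-80],[0,0,0]],[20,[1,4,-92],[0,0,0]],[20,[1,4,-96],[0,0,0]]]'
python3 -m jog '[[20,[0,0,-1],[0,0,0]],[20,[0,0,-2],[0,0,0]],[20,[0,0,-2],[0,0,0]]]'
```

```text
t: 7.35
position: [590.0, -323.9, 142.7]
orientation: [-3.139, 0.002, 0.186]
ft_force: [0.3, -0.4, -2.1]
finger_gap: 0.337
grip_force: 60.7
t: 7.65
position: [590.9, -326.0, 143.4]
orientation: [3.14, -0.002, 0.185]
ft_force: [1.3, -0.0, -3.0]
finger_gap: 0.335
grip_force: 60.7
```

```bash
python3 -m jog '[[20,[0,0,-1],[0,0,0]],[20,[0,0,-2],[0,0,0]],[20,[0,0,-2],[0,0,0]],[50,[0,0,-2],[0,0,0]],[50,[0,0,-2],[0,0,0]]]'
python3 -m jog '[[50,[0,0,0],[0,0,0]],[50,[0,0,45],[0,0,0]],[50,[0,0,90],[0,0,0]],[60,[-30,40,100],[0,0,0]],[60,[-60,80,100],[0,0,0]]]'
python3 -m jog '[[60,[-30,40,0],[0,0,0]],[60,[-60,80,0],[0,0,0]],[60,[-90,120,0],[0,0,0]],[60,[-97,123,0],[0,0,0]],[60,[-97,123,0],[0,0,0]]]'
python3 look.py 432 -121 pics/w4.png
```

```text
t: 8.15
position: [590.5, -325.9, 140.1]
orientation: [3.141, -0.0, 0.185]
ft_force: [0.4, 0.5, -0.0]
finger_gap: 0.587
grip_force: 0.0
t: 8.65
position: [531.6, -247.1, 242.0]
orientation: [3.138, -0.004, 0.184]
ft_force: [0.6, 0.3, -0.2]
finger_gap: 0.698
grip_force: 0.0
t: 9.15
position: [433.3, -122.6, 240.7]
orientation: [3.141, -0.001, 0.186]
ft_force: [0.5, 0.4, -0.4]
finger_gap: 0.7
grip_force: 0.0
cap [327.  252.9] [314 239  27  29 632] [ 435.6 -123.1] go [ 2.4 -0.5]
[ 433.3 -122.6  240.7] [ 3.141e+00 -1.000e-03  1.860e-01]
```

View pics/w4.png

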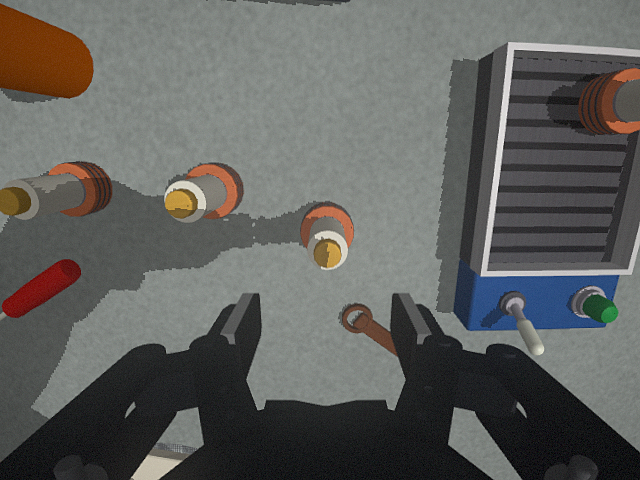

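```bash
python3 -m jog '[[60,[2,1,-40],[0,0,0]],[60,[2,1,-80],[0,0,0]],[60,[2,1,-115],[0,0,0]],[60,[2,1,-130],[0,0,0]],[20,[2,1,-130],[0,0,0]]]'
python3 -m jog '[[20,[0,0,0],[0,0,0]],[20,[0,0,0],[0,0,0]],[20,[0,0,0],[0,0,0]],[20,[0,0,0],[0,0,0]],[20,[0,0,20],[0,0,0]]]'
python3 -m jog '[[20,[0,0,40],[0,0,0]],[20,[0,0,80],[0,0,0]],[20,[0,0,110],[0,0,0]],[20,[30,-30,110],[0,0,0]],[20,[60,-60,110],[0,0,0]]]'
python3 -m jog '[[20,[30,-32,0],[0,0,0]],[20,[60,-63,0],[0,0,0]],[20,[80,-84,0],[0,0,0]],[20,[80,-84,0],[0,0,0]],[20,[80,-84,0],[0,0,0]]]'
python3 -m jog '[[20,[0,0,-40],[0,0,0]],[20,[0,0,-80],[0,0,0]],[20,[0,0,-94],[0,0,0]],[20,[0,0,-98],[0,0,0]],[20,[0,0,-99],[0,0,0]]]'
```

```text
t: 9.7
position: [436.0, -123.3, 107.6]
orientation: [-3.139, 0.003, 0.184]
ft_force: [-0.5, 0.3, 0.8]
finger_gap: 0.547
grip_force: 0.0
t: 10.2
position: [435.1, -122.1, 128.8]
orientation: [-3.14, 0.003, 0.185]
ft_force: [0.4, -0.8, -2.9]
finger_gap: 0.334
grip_force: 59.6
t: 10.7
position: [496.8, -182.9, 242.3]
orientation: [3.139, -0.003, 0.186]
ft_force: [0.4, 0.9, -3.3]
finger_gap: 0.335
grip_force: 59.9
t: 11.2
position: [575.9, -266.7, 239.2]
orientation: [-3.141, 0.001, 0.184]
ft_force: [0.2, 1.1, -2.9]
finger_gap: 0.341
grip_force: 60.1
t: 11.7
position: [575.8, -266.0, 141.6]
orientation: [3.141, -0.0, 0.185]
ft_force: [0.7, -0.1, -3.1]
finger_gap: 0.335
grip_force: 60.3
```

```bash
python3 -m jog '[[20,[0,0,-1],[0,0,0]],[20,[0,0,-1],[0,0,0]],[45,[0,0,-1],[0,0,0]],[45,[0,0,-1],[0,0,0]],[45,[0,0,-1],[0,0,0]]]'
python3 -m jog '[[45,[0,0,45],[0,0,0]],[45,[0,0,100],[0,0,0]],[60,[-21,41,100],[0,0,0]],[60,[-42,82,100],[0,0,0]],[60,[-63,123,100],[0,0,0]]]'
python3 -m jog '[[60,[-21,42,0],[0,0,0]],[60,[-42,84,0],[0,0,0]],[60,[-63,127,0],[0,0,0]],[60,[-63,127,0],[0,0,0]],[60,[-63,127,0],[0,0,0]]]'
python3 look.py 449 -17
```

```text
t: 12.2
position: [576.2, -266.6, 140.5]
orientation: [3.141, -0.001, 0.185]
ft_force: [-0.7, 1.3, 0.1]
finger_gap: 0.525
grip_force: 0.3
t: 12.7
position: [512.3, -142.7, 240.4]
orientation: [3.141, -0.001, 0.184]
ft_force: [0.7, 1.9, 0.9]
finger_gap: 0.703
grip_force: 0.0
t: 13.2
position: [449.9, -15.8, 240.6]
orientation: [3.141, -0.002, 0.187]
ft_force: [0.6, -0.5, 0.0]
finger_gap: 0.705
grip_force: 0.0
cap [328.3 253.1] [315 239  28  29 630] [452.4 -17.2] go [ 2.5 -1.4]
[449.9 -15.8 240.6] [ 3.141e+00 -2.000e-03  1.870e-01]
```

```bash
python3 -m jog '[[60,[2,0,-40],[0,0,0]],[60,[2,0,-80],[0,0,0]],[60,[2,0,-115],[0,0,0]],[60,[2,0,-130],[0,0,0]],[20,[2,0,-130],[0,0,0]]]'
python3 -m jog '[[20,[0,0,0],[0,0,0]],[20,[0,0,0],[0,0,0]],[20,[0,0,0],[0,0,0]],[20,[0,0,0],[0,0,0]],[20,[0,0,20],[0,0,0]]]'
python3 -m jog '[[20,[0,0,40],[0,0,0]],[20,[0,0,80],[0,0,0]],[20,[0,0,120],[0,0,0]],[20,[11,-45,130],[0,0,0]],[20,[22,-90,130],[0,0,0]]]'
python3 -m jog '[[20,[11,-45,0],[0,0,0]],[20,[22,-90,0],[0,0,0]],[20,[33,-135,0],[0,0,0]],[20,[44,-180,0],[0,0,0]],[20,[55,-225,0],[0,0,0]]]'
python3 -m jog '[[20,[3,-10,0],[0,0,0]],[20,[3,-10,0],[0,0,0]],[20,[3,-10,-40],[0,0,0]],[20,[3,-10,-80],[0,0,0]],[20,[3,-10,-100],[0,0,0]]]'
```

```text
t: 13.75
position: [451.6, -17.5, 107.7]
orientation: [-3.14, 0.004, 0.183]
ft_force: [-0.6, -0.2, 1.9]
finger_gap: 0.544
grip_force: 0.0
t: 14.25
position: [451.0, -16.4, 128.8]
orientation: [-3.14, 0.003, 0.185]
ft_force: [-0.1, 0.2, -2.0]
finger_gap: 0.338
grip_force: 59.5
t: 14.75
position: [474.8, -106.9, 263.0]
orientation: [3.139, -0.005, 0.188]
ft_force: [1.6, 1.0, -3.2]
finger_gap: 0.337
grip_force: 59.9
t: 15.25
position: [529.1, -333.4, 260.1]
orientation: [3.141, -0.0, 0.185]
ft_force: [1.3, -0.2, -2.0]
finger_gap: 0.338
grip_force: 59.8
t: 15.75
position: [530.9, -339.0, 157.2]
orientation: [-3.138, 0.002, 0.186]
ft_force: [-0.2, 0.6, -3.0]
finger_gap: 0.335
grip_force: 60.4
```

```bash
python3 -m jog '[[20,[0,0,-14],[0,0,0]],[20,[0,0,-19],[0,0,0]],[20,[0,0,-20],[0,0,0]],[20,[0,0,-20],[0,0,0]],[45,[0,0,-20],[0,0,0]]]'
python3 -m jog '[[45,[0,0,0],[0,0,0]],[45,[0,0,0],[0,0,0]],[45,[0,0,45],[0,0,0]],[45,[0,0,90],[0,0,0]],[45,[0,0,100],[0,0,0]]]'
python3 -m jog '[[60,[-10,45,0],[0,0,0]],[60,[-20,90,0],[0,0,0]],[60,[-30,135,0],[0,0,0]],[60,[-40,180,0],[0,0,0]],[60,[-50,225,0],[0,0,0]]]'
python3 -m jog '[[60,[-10,45,0],[0,0,0]],[60,[-20,90,0],[0,0,0]],[60,[-30,135,0],[0,0,0]],[60,[-40,180,0],[0,0,0]],[60,[-52,223,0],[0,0,0]]]'
python3 -m jog '[[60,[0,0,0],[0,0,0]],[60,[0,0,0],[0,0,0]]]'
python3 look.py 429 107 pics/w5.png
```

```text
t: 16.25
position: [532.4, -341.3, 140.9]
orientation: [3.14, -0.001, 0.185]
ft_force: [0.2, -0.2, -0.2]
finger_gap: 0.486
grip_force: 0.0
t: 16.75
position: [533.1, -342.4, 245.4]
orientation: [3.136, -0.005, 0.185]
ft_force: [0.4, -0.4, 0.0]
finger_gap: 0.528
grip_force: 0.0
t: 17.25
position: [481.3, -115.0, 239.8]
orientation: [3.141, -0.0, 0.184]
ft_force: [0.5, 0.1, 1.3]
finger_gap: 0.702
grip_force: 0.0
t: 17.75
position: [429.4, 108.1, 240.0]
orientation: [3.142, -0.001, 0.185]
ft_force: [1.0, -0.9, 0.1]
finger_gap: 0.702
grip_force: 0.0
t: 17.95
position: [429.7, 107.3, 240.0]
orientation: [3.141, -0.0, 0.188]
ft_force: [0.4, -0.1, 0.1]
finger_gap: 0.701
grip_force: 0.0
cap [326.6 253. ] [313 239  28  29 636] [432.1 107.2] go [ 2.3 -0.1]
[429.7 107.3 240. ] [ 3.141 -0.     0.188]
```

View pics/w5.png

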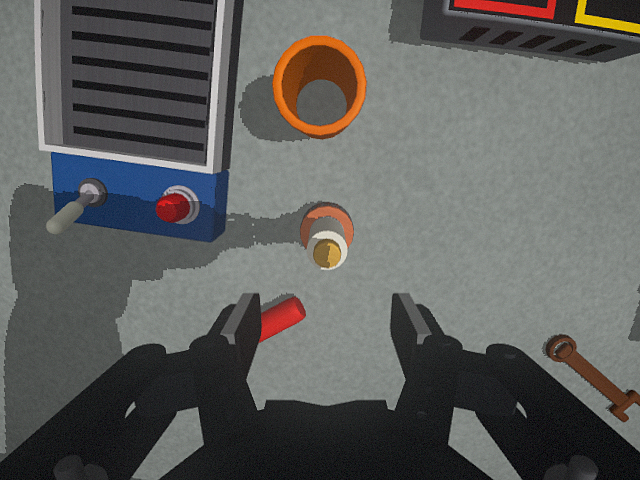

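```bash
python3 -m jog '[[60,[2,1,-40],[0,0,0]],[60,[2,1,-80],[0,0,0]],[60,[2,1,-115],[0,0,0]],[60,[2,1,-130],[0,0,0]],[20,[2,1,-130],[0,0,0]]]'
python3 -m jog '[[20,[0,0,0],[0,0,0]],[20,[0,0,0],[0,0,0]],[20,[0,0,0],[0,0,0]],[20,[0,0,0],[0,0,0]],[20,[0,0,20],[0,0,0]]]'
python3 -m jog '[[20,[0,0,40],[0,0,0]],[20,[0,0,80],[0,0,0]],[20,[0,0,120],[0,0,0]],[20,[10,-45,130],[0,0,0]],[20,[20,-90,130],[0,0,0]]]'
python3 -m jog '[[20,[10,-45,0],[0,0,0]],[20,[20,-90,0],[0,0,0]],[20,[31,-135,0],[0,0,0]],[20,[41,-180,0],[0,0,0]],[20,[51,-225,0],[0,0,0]]]'
python3 -m jog '[[20,[10,-45,0],[0,0,0]],[20,[17,-70,0],[0,0,0]],[20,[17,-70,0],[0,0,0]],[20,[17,-70,-40],[0,0,0]],[20,[17,-70,-80],[0,0,0]]]'
python3 - <<'E'
from h import *
s=camera("scene");cv2.imwrite("pics/s6.png",cv2.resize(s[100:220,190:350],None,fx=4,fy=4))
E
```

```text
t: 18.5
position: [431.4, 105.9, 107.9]
orientation: [-3.141, 0.004, 0.182]
ft_force: [-0.8, 0.4, 0.3]
finger_gap: 0.551
grip_force: 0.0
t: 19.0
position: [431.0, 107.3, 128.9]
orientation: [-3.141, 0.003, 0.185]
ft_force: [0.5, 0.6, -3.1]
finger_gap: 0.334
grip_force: 59.7
t: 19.5
position: [452.7, 17.4, 262.7]
orientation: [3.14, -0.005, 0.189]
ft_force: [1.9, 0.0, -3.4]
finger_gap: 0.338
grip_force: 60.2
t: 20.0
position: [503.0, -209.4, 260.2]
orientation: [3.141, -0.0, 0.185]
ft_force: [0.3, -0.6, -2.7]
finger_gap: 0.335
grip_force: 60.1
t: 20.5
position: [520.2, -277.4, 180.0]
orientation: [3.14, -0.002, 0.185]
ft_force: [0.5, 0.7, -4.9]
finger_gap: 0.338
grip_force: 60.7
```

View pics/s6.png

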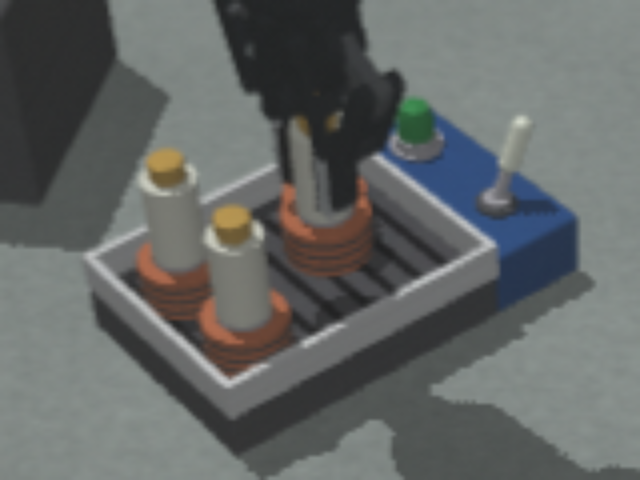

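```bash
python3 -m jog '[[20,[0,0,80],[0,0,0]],[20,[0,0,80],[0,0,0]],[20,[-40,30,80],[0,0,0]],[20,[-80,60,80],[0,0,0]],[20,[-80,60,80],[0,0,0]]]'
python3 - <<'E'
from h import *
s=camera("scene");t=camera("top")
cv2.imwrite("pics/s7.png",np.vstack([cv2.resize(s[60:420,120:560],(660,540))[:300],cv2.resize(t[150:330,230:530],(660,300))])[:600])
E
```

```text
t: 21.05
position: [435.1, -212.8, 260.7]
orientation: [-3.138, 0.003, 0.186]
ft_force: [-0.0, -0.8, -3.3]
finger_gap: 0.337
grip_force: 61.1
```

View pics/s7.png

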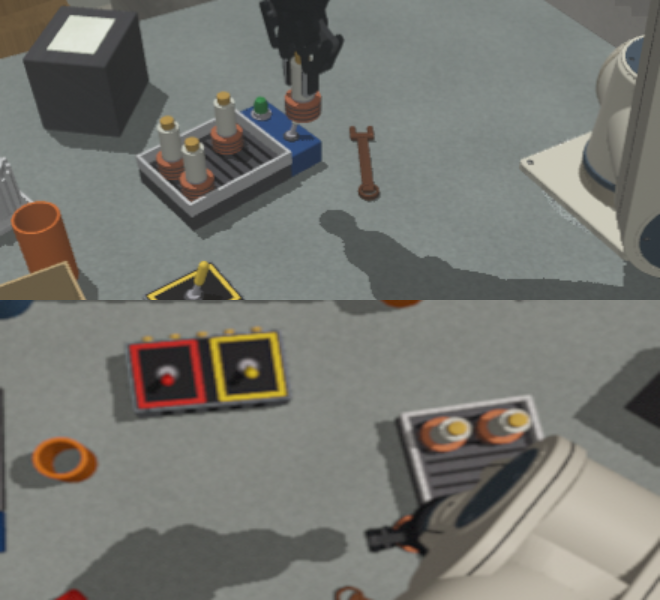

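Run:
```python
from h import *
t=camera("scene")
for c,st in blobs(t,(12,110,90),(30,255,255),15):
    p=plane("scene",c,120)[0]; d=p[:2]-[526,-310]
    if np.hypot(*d)<170:
        a=.187;print(c,st[2:],p[:2].round(1),"local",(d@np.array([[np.cos(a),-np.sin(a)],[np.sin(a),np.cos(a)]])).round(1))
```

```text
[268.4 124.9] [ 8  9 57] [ 495.7 -333.3] local [-34.1 -17.3]
[230.9 141.3] [ 9  8 58] [ 587.8 -319.3] local [ 59.  -20.6]
[247.5 155.7] [10  9 66] [ 576.8 -259. ] local [59.4 40.7]
```

```bash
python3 -m jog '[[20,[40,-30,0],[0,0,0]],[20,[80,-60,0],[0,0,0]],[20,[80,-60,0],[0,0,0]],[20,[80,-60,-40],[0,0,0]],[20,[80,-60,-80],[0,0,0]]]'
python3 -m jog '[[20,[0,0,-25],[0,0,0]],[20,[0,0,-37],[0,0,0]],[20,[0,0,-40],[0,0,0]],[20,[0,0,-40],[0,0,0]],[45,[0,0,-40],[0,0,0]]]'
python3 -m jog '[[45,[0,0,0],[0,0,0]],[45,[0,0,0],[0,0,0]],[45,[0,0,45],[0,0,0]],[45,[0,0,90],[0,0,0]],[45,[0,0,100],[0,0,0]]]'
python3 -m jog '[[0,[-45,0,0],[0,0,0]],[0,[-90,10,0],[0,0,0]],[0,[-130,10,0],[0,0,0]],[0,[-165,10,0],[0,0,0]],[0,[-165,10,0],[0,0,0]]]'
python3 - <<'E'
from h import *
s=sense();im=camera("wrist");cv2.imwrite("pics/w8.png",im);print(s["position"],s["orientation"])
E
```

```text
t: 21.7
position: [521.6, -278.5, 179.3]
orientation: [3.14, -0.002, 0.185]
ft_force: [0.6, -0.1, -4.3]
finger_gap: 0.332
grip_force: 61.6
t: 22.2
position: [520.9, -278.1, 140.8]
orientation: [3.14, -0.001, 0.185]
ft_force: [-0.1, -1.2, 1.0]
finger_gap: 0.491
grip_force: 0.0
t: 22.7
position: [521.2, -278.4, 245.3]
orientation: [3.136, -0.005, 0.185]
ft_force: [0.3, -0.4, -0.2]
finger_gap: 0.526
grip_force: 0.0
t: 23.2
position: [352.0, -266.8, 240.2]
orientation: [3.141, 0.001, 0.183]
ft_force: [-0.7, 0.7, 1.0]
finger_gap: 0.006
grip_force: 0.0
[ 351.97886192 -266.84972327  240.24566088] [3.14145701e+00 5.75994262e-04 1.82743445e-01]
```

View pics/w8.png

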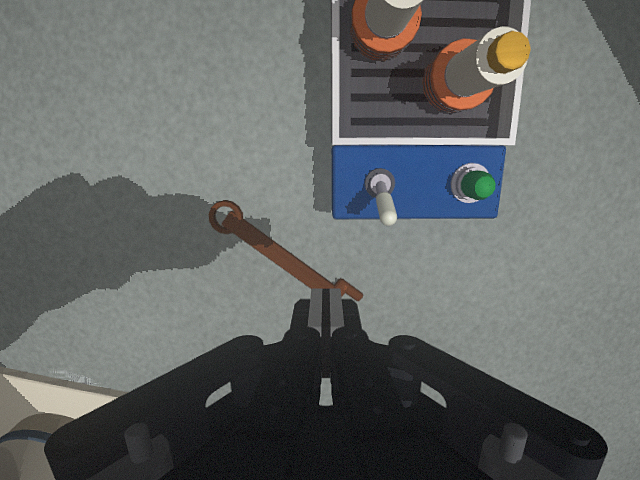

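Run:
```python
from h import *
s=dict(position=np.array([353.4,-267.8,239.9]),orientation=[3.1415,0,.184])
print(plane("wrist",[(389,213)],88,s),plane("wrist",[(380,183)],44,s))
```

```text
[[ 390.86549287 -304.56491115   88.        ]] [[ 406.28938603 -301.83220592   44.        ]]
```

```bash
python3 -m jog '[[0,[5,-42,0],[0,0,0]],[0,[5,-42,-40],[0,0,0]],[0,[5,-42,-80],[0,0,0]],[0,[5,-42,-98],[0,0,0]],[0,[5,-42,-98],[0,0,0]]]'
python3 -m jog '[[0,[12,2,0],[0,0,0]],[0,[24,4,0],[0,0,0]],[0,[34,6,0],[0,0,0]],[0,[40,7,0],[0,0,0]],[0,[44,8,0],[0,0,0]]]'
python3 -m jog '[[0,[0,0,0],[0,0,0]],[0,[-20,-4,10],[0,0,0]],[0,[-30,-5,60],[0,0,0]],[0,[-60,-5,100],[0,0,0]],[0,[-60,-5,100],[0,0,0]]]'
python3 - <<'E'
from h import *
s=camera("scene");w=camera("wrist");t=camera("top")
cv2.imwrite("pics/f1.png",np.vstack([np.hstack([cv2.resize(s[60:300,180:500],(400,300)),cv2.resize(w,(400,300))]),np.hstack([cv2.resize(s[200:400,200:467],(400,300)),cv2.resize(t[150:330,160:400],(400,300))])]))
E
```

```text
t: 23.75
position: [360.0, -308.9, 139.4]
orientation: [-3.138, 0.002, 0.185]
ft_force: [0.4, -0.2, 0.5]
finger_gap: 0.001
grip_force: 0.0
t: 24.25
position: [402.8, -302.0, 142.2]
orientation: [3.14, 0.007, 0.184]
ft_force: [-28.3, -9.3, 10.5]
finger_gap: -0.002
grip_force: 15.3
t: 24.75
position: [343.6, -307.4, 247.1]
orientation: [3.134, -0.003, 0.184]
ft_force: [0.6, 0.1, -0.3]
finger_gap: -0.0
grip_force: 0.0
```

View pics/f1.png

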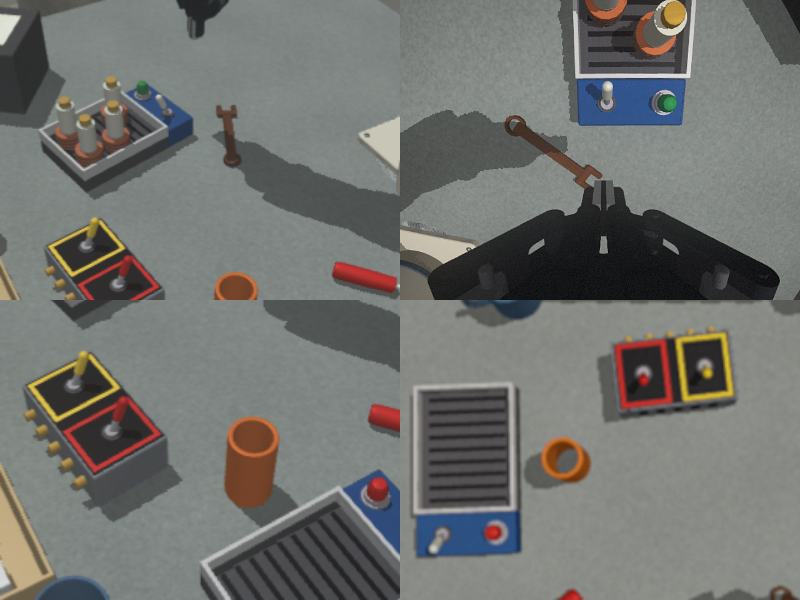

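```bash
python3 -c "from plant import job_done; print(job_done())"
```

```text
the job is handed in; nothing more can be done
None
```

I flipped the high voltage off, then the heater, stood all four tubes upright in the right tray (green lamp) and switched its fan on. The left fan stayed off, the chimney wasn't touched, and the job is handed in.

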